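# Set a length-stop jig from a sample spacer and lock it

## Task

Set the stop of the length-stop jig to the middle-length one of the three metal spacers: lay that spacer lengthwise in the jig's channel, slide the stop by its knob until the spacer is held end to end between stop and anvil, and press the cam lever fully down to lock the stop. Then take the spacer out again and lay it flat on the bench, leaving the stop locked at that setting. Leave the other two spacers, the spanner, the tape measure and the grease tub where they are.

Things in the scene. Friction and masses are not known exactly. Their poses are not given: they have to be found in the camera images.
- stop_jig: Length-stop jig fixed on the bench. In its frame (mm, origin under the middle of the plate): grey base plate x -59..40, y -97..97, 10 thick. Rail and sliding run along y. Work channel at x 1..33, floor z 10, between the rail (x -30..1) and a rear lip, both 18 high; the anvil, 42 high, closes its +y end. The cam lever is on the -x side. A tool box 160 high and a clamp 200 high stand to the right.
- carriage (a joint): Slide of the stop along the jig's +y, metres. At 0 it is fully open with 110 mm between stop face and anvil face; at q the gap is 110 mm - q; 0.08 is the end. It resists with about 4 N and stays where it is left. It may start closed so far that the spacer does not fit until the stop is slid back.
- slide_knob (a point): Middle of the round black grip knob on top of the stop's block: 24 mm across from z 51 to 67 above the bench, on a thinner neck, block top at 42, knob top at 70. In the jig's frame at x -14, y -71 + q mm. It stands 36 mm behind the stop face.
- stop_face (a point): Foot of the middle of the stop's face, on the channel floor (jig x 17, y -35 + q, z 10 mm). The stop is a plate across the channel, jig x -32..32, 12 mm thick, up to z 42, on a block that rides on the rail and trails 54 mm behind the face to -y.
- anvil_foot (a point): Foot of the middle of the anvil's face, on the channel floor (jig x 17, y 75, z 10 mm).
- lever (a joint): Cam lever on the stop's block, radians: at 0 it stands up (75 deg above level), at 1.3 it lies flat, pointing to the jig's -x beyond the plate. From 0.7 on its cam drives a brake shoe onto the base plate; flat, it clamps the stop against more than 20 N. It turns with 2 to 3 N at the ball and stays where it is left. Starts up.
- lever_ball (a point): Centre of the black ball, 18 mm across, at the lever's end, 52 mm from the pivot. At reading a it is at jig x -49 - 52 cos(1.3 - a), y -67 + q, z 22 + 52 sin(1.3 - a) mm; flat, its centre is 22 mm above the bench.
- lever_pivot (a point): Hinge of the lever (jig x -49, y -67 + q, z 22 mm); its axis lies along the rail, so the ball swings out and down across the rail.
- spacer_mid: The spacer of middle length: plain grey metal bar 56 long (own x) by 24 wide (y) by 28 high (z) mm with a dark tapped hole in each end. Origin in the middle of its underside. 70 to 140 g. It lies on the bench in one of three places, among which the three spacers are swapped.
- spacer_mid_centre (a point): Centre of that bar, 14 mm above its underside.
- spacer_short: The short spacer, same bar and frame, 40 mm long. To be left alone.
- spacer_long: The long spacer, same bar and frame, 72 mm long. To be left alone.
- spanner_13: Combination spanner lying flat, 178 (own y) by 34 by 7 mm, origin under its middle. To be left alone.
- tape_measure: Yellow tape measure standing on edge, 35 by 79 (own y) by 70 mm high, origin under its middle. To be left alone.
- grease_tub: Round white-lidded tub, 78 mm across, 68 high, origin under its middle. To be left alone.

How it is judged:
On the way, in this order (a step that is already met when the one before it is completed fails the run):
1. the middle-length spacer lies in the channel, held end to end between anvil and stop, with the lever still up (x of spacer_mid_centre in the frame of stop_jig between 0.009 and 0.025 m and y of spacer_mid_centre in the frame of stop_jig between 0.045 and 0.049 m and z of spacer_mid_centre in the frame of stop_jig between 0.019 and 0.027 m and angle between the x axis of spacer_mid and the y axis of stop_jig, either way round below 0.06 rad and value of joint carriage between 0.0525 and 0.0555 m and value of joint lever below 0.9 rad), for 0.2 s.
2. the cam lever is pressed down while the spacer is still between anvil and stop (x of spacer_mid_centre in the frame of stop_jig between 0.009 and 0.025 m and y of spacer_mid_centre in the frame of stop_jig between 0.045 and 0.049 m and z of spacer_mid_centre in the frame of stop_jig between 0.019 and 0.027 m and angle between the x axis of spacer_mid and the y axis of stop_jig, either way round below 0.06 rad and value of joint carriage between 0.0525 and 0.0555 m and value of joint lever above 1.15 rad), for 0.2 s.
At the end, for the whole second after the job is handed in: The stop stands 56 mm from the anvil (within 1.5 mm) with its lever down (over 1.15 rad); the middle-length spacer lies flat and at rest on the bench, off the jig (centre 8 to 18 mm above the bench, level within 0.1 rad) (value of joint carriage between 0.0525 and 0.0555 m and value of joint lever above 1.15 rad and height (world z) of spacer_mid_centre between 0.008 and 0.018 m and angle between spacer_mid's own x axis and vertical above 1.47 rad and linear speed of spacer_mid below 0.02 m/s); the robot touches nothing.
It fails at once if the short spacer is moved by more than 30 mm (distance of spacer_short from where it was at the start of the episode above 0.03 m).
It fails at once if the long spacer is moved by more than 30 mm (distance of spacer_long from where it was at the start of the episode above 0.03 m).
It fails at once if the spanner is moved by more than 30 mm (distance of spanner_13 from where it was at the start of the episode above 0.03 m).
It fails at once if the tape measure is moved by more than 30 mm (distance of tape_measure from where it was at the start of the episode above 0.03 m).
It fails at once if the grease tub is moved by more than 30 mm (distance of grease_tub from where it was at the start of the episode above 0.03 m).
It also fails if it takes over 72 s, if anything falls off the work surface, if the arm or the gripper's body presses on something with over 40 N, if the wrist force passes 120 N, or if a joint passes its speed limit or range.

## Robot

A 7-joint arm with a two-finger parallel gripper is mounted at the origin on the work surface; the furniture and walls round the work are solid. World frame = base frame: x ahead of the robot, y to its left, z up, the work surface at z = 0. Lengths are in m, angles in rad, forces in N, time in s.
With the tool pointing down it reaches from about 0.425 to 0.875 m from the base axis. Payload 8.4 kg.
Tool frame: the origin (TCP) lies on the front face of the gripper's body, between the roots of the fingers; the fingertips stand r.tip_extent ahead of it and the grasp point (between the pads) lies 51 mm ahead of it (r.tip_extent is the distance from the TCP to the fingertips, in m); z points along the fingers, y is the line along which they close (so a half turn about z gives the same grasp; the last joint's range is limited). The gripper opens to 87 mm and grips with 3 to 60 N. Pads are 19 mm wide; open, the fingers measure 117 mm over their backs; the gripper's body (75 mm by 190 mm) begins 51 mm behind the grasp point.
Start: joints at [-1.332, 0.333, 0.04, 1.465, -0.013, 1.343, -0.059], TCP at [0.215, 0.613, 0.292] pointing down, gripper open.
Joint ranges: [-2.58, 2.58], [-0.38, 2.09], [-1.3, 1.39], [0.25, 2.4], [-1.5, 4.64], [0.08, 2.09], [-2.65, 2.65]. Speed limits (rad/s): [2.22, 2.22, 2.79, 2.79, 3.14, 3.14, 3.14].

## Interface

Orientations are given as a rotation vector (axis times angle).
In Python, from workcell import r, get_state, eyes, workorder, finder gives the robot as it stands. The module is installed in compiled form; this text tells all that it offers. Calls block until the motion is done:
- r.move_ptp(position, orientation): joint-space move of the TCP to a pose.
- r.move_straight(position, attitude=None, feed=0.15, max_force=None): straight line of the TCP; attitude=None keeps the orientation; feed is the mean speed in m/s. With max_force (N) it stops when the force on the tool has changed by that much, and returns True; else False.
- r.move_j(angles): joint-space move.
- r.set_gripper(opening, newtons=None): finger opening in m; newtons is the grip in N (None keeps the last); returns when the fingers have stopped.
- r.hold(seconds).
- r.ik(position, orientation): joint angles nearest the present ones, or None.
- get_state(): the state.
- eyes.get_image(name): name is "side" or "top"; returns the picture (480x640x3 uint8, blue, green, red); there is no depth.
- eyes.calibration(name): a dict with "intrinsics" (3x3 intrinsics, pixels), "extrinsics" (4x4, takes a point from camera to world coordinates). Camera axes: x right, y down, z forward; pixel columns grow to the right and rows downward; lengths in m; the calibration is good to about 2 mm. A picture is of the moment at which its call begins. calibration takes no time and is no camera call.
A pose or a line that the arm cannot do raises r.MotionError and nothing moves.
- workorder.hand_in(): hands the job in; it is judged then, once.
Trained networks look in the newest picture that a camera, given by its name, has taken for a name from the list of things; names that differ only in an ending like _2 or _b are one class to them, and where a whole thing is asked for, a point or a joint stands for the part that bears it (a point fixed in the world has none). Each returns a list of dicts, best first, with "conf" (0 to 1); they miss things now and then, are a little off and sometimes report something else, mostly with a low value. They report only what shows in the picture. A call takes as long as a camera call.
- finder.regions_of(camera, query): "region" (480x640 bool, what is visible of it) and "extent" ([left, top, width, height] in pixels, round what is visible of it).
The state is a dict: "time_s": time; "qpos": joint angles; "qvel": joint speeds; "tau": joint torques, N m; "ee_pos": TCP position; "ee_rot": TCP orientation; "force": force on the tool from outside, world axes, zero at the start; "torque": the same for the moment, N m; "opening": finger opening in m; "grip_force": force on a finger pad.
Only numpy, scipy, OpenCV 4.12 (cv2) and the standard library are available. Lean on these libraries where they do the work, as an engineer would, in place of code of your own. Each camera call takes 0.05 s, during which the arm holds its last target. There are 200 camera calls.

## Working session

There is one attempt and no reset: what is moved stays moved. The work goes in short steps, each a Python script; the robot and the scene stay as the last script left them, time stands still between calls to the robot, and variables do not carry over. Pictures are saved under pics/ and viewed, at most 10 in all, crops included, and the job is handed in when it is done.

```bash
mkdir -p pics; python3 - <<'E'
from workcell import r,get_state,eyes,finder
import cv2,numpy as np
for c in("top","side"):
    im=eyes.get_image(c);cv2.imwrite(f"pics/{c}0.png",im)
    k=eyes.calibration(c);print(c,np.round(k["intrinsics"],1).tolist(),np.round(k["extrinsics"],3).tolist())
    for q in("stop_jig","slide_knob","lever_ball","stop_face","spacer_mid","spacer_short","spacer_long","spanner_13","tape_measure","grease_tub"):
        print(q,[(round(float(d["conf"]),2),[int(v) for v in d["extent"]]) for d in finder.regions_of(c,q)[:3]])
s=get_state();print(s["time_s"],s["ee_pos"],s["ee_rot"],r.tip_extent)
E
```

```text
top [[478.5, 0.0, 319.6], [0.0, 478.5, 239.6], [0.0, 0.0, 1.0]] [[-0.004, -0.999, 0.036, 0.458], [-1.0, 0.004, -0.009, 0.136], [0.009, -0.037, -0.999, 1.175], [0.0, 0.0, 0.0, 1.0]]
stop_jig [(0.68, [172, 206, 89, 63]), (0.51, [200, 157, 67, 35])]
slide_knob [(0.89, [215, 220, 24, 48]), (0.74, [217, 252, 9, 13]), (0.72, [447, 269, 20, 15])]
lever_ball [(0.48, [214, 253, 14, 15])]
stop_face [(0.7, [156, 189, 23, 29]), (0.65, [213, 220, 25, 48])]
spacer_mid [(0.68, [286, 271, 24, 20])]
spacer_short [(0.58, [447, 270, 17, 13])]
spacer_long [(0.72, [461, 236, 30, 13]), (0.69, [155, 188, 24, 31]), (0.63, [448, 271, 18, 12])]
spanner_13 [(0.56, [200, 157, 68, 34])]
tape_measure [(0.62, [153, 189, 27, 31])]
grease_tub [(0.88, [148, 286, 37, 31])]
side [[468.9, 0.0, 321.0], [0.0, 468.9, 247.1], [0.0, 0.0, 1.0]] [[-0.981, 0.099, -0.17, 0.728], [0.196, 0.526, -0.828, 1.062], [0.008, -0.845, -0.535, 0.694], [0.0, 0.0, 0.0, 1.0]]
stop_jig [(0.69, [334, 306, 59, 82])]
slide_knob [(0.64, [336, 306, 56, 33])]
lever_ball [(0.58, [372, 269, 16, 20]), (0.53, [370, 307, 21, 19])]
stop_face [(0.77, [336, 305, 52, 31])]
spacer_mid [(0.83, [368, 269, 21, 19])]
spacer_short []
spacer_long [(0.51, [372, 268, 19, 18])]
spanner_13 [(0.75, [264, 320, 22, 50]), (0.56, [338, 308, 56, 32])]
tape_measure [(0.61, [316, 362, 38, 33])]
grease_tub [(0.83, [433, 334, 35, 48])]
1.1 [0.21541601 0.61324551 0.29224844] [-5.28140555e-01 -3.09686860e+00  3.97412801e-05] 0.0697
```

```bash
python3 - <<'E'
import cv2
a=cv2.imread("pics/top0.png")[140:340,130:510];cv2.imwrite("pics/a.png",cv2.resize(a,(798,420),interpolation=cv2.INTER_CUBIC))
a=cv2.imread("pics/side0.png");cv2.imwrite("pics/b.png",cv2.resize(a[240:420,240:480],(800,600),interpolation=cv2.INTER_CUBIC))
E
```

```text
(no output)
```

View pics/a.png

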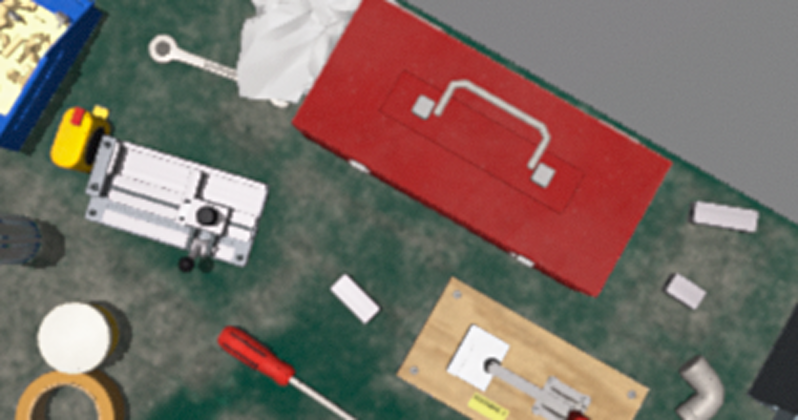

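View pics/b.png

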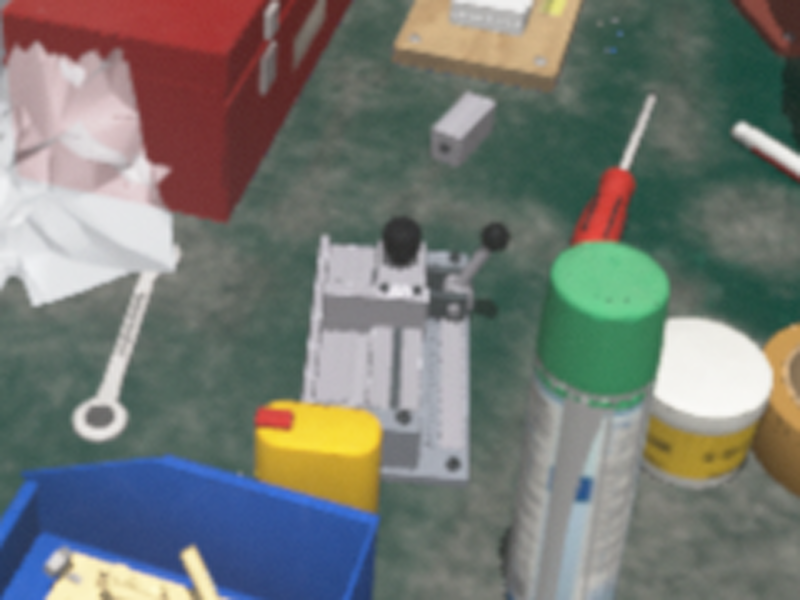

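View pics/side0.png

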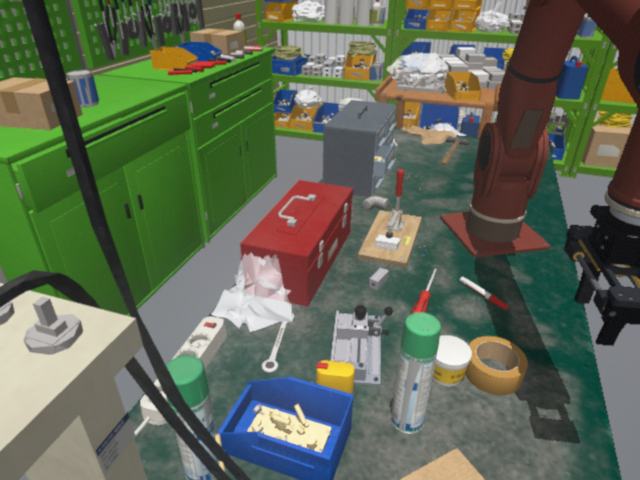

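The top view shows three spacers. The one at about (299,282) looks middle-length, with the long one at (475,242) and the short one at (456,276). The jig is at about (214,235), with its anvil to the left (+y) and the stop towards the right. Next I'll measure the lengths and zoom in on the jig.

```bash
cat > h.py <<'E'
import cv2,numpy as np
from workcell import r,get_state,eyes,finder,workorder
from scipy.spatial.transform import Rotation as R
def back(c,px,z):
    k=eyes.calibration(c);E=k["extrinsics"];d=np.linalg.solve(k["intrinsics"],np.r_[px,1.]);d=E[:3,:3]@d
    return E[:3,3]+d*(z-E[2,3])/d[2]
def proj(c,P):
    k=eyes.calibration(c);E=k["extrinsics"];p=(np.atleast_2d(P)-E[:3,3])@E[:3,:3]@np.asarray(k["intrinsics"]).T
    return p[:,:2]/p[:,2:]
E
python3 - <<'E'
from h import *
im=cv2.imread("pics/top0.png");g=cv2.cvtColor(im,cv2.COLOR_BGR2GRAY)
hsv=cv2.cvtColor(im,cv2.COLOR_BGR2HSV)
for (u,v) in((299,282),(475,242),(456,278)):
    m=((g>130)&(hsv[...,1]<60)).astype(np.uint8); w=np.zeros_like(m);w[v-18:v+18,u-22:u+22]=1
    n,l,st,ce=cv2.connectedComponentsWithStats(m*w);i=l[v,u]
    c=np.argwhere(l==i)[:,::-1].astype(np.float32)
    P=np.array([back("top",p,.028)[:2] for p in c],np.float32)
    print(st[i],cv2.minAreaRect(P*1000), np.round(cv2.boxPoints(cv2.minAreaRect(P)),3).tolist())
a=im[195:270,165:265];cv2.imwrite("pics/c.png",cv2.resize(a,(800,600),interpolation=cv2.INTER_CUBIC))
b=cv2.imread("pics/side0.png")[300:390,320:440];cv2.imwrite("pics/d.png",cv2.resize(b,(800,600),interpolation=cv2.INTER_CUBIC))
E
```

```text
[287 271  23  23 252] ((399.75506591796875, 176.17196655273438), (55.78282165527344, 23.614437103271484), 44.82838821411133) [[0.3720000088214874, 0.16500000655651093], [0.3880000114440918, 0.14800000190734863], [0.42800000309944153, 0.18700000643730164], [0.41100001335144043, 0.20399999618530273]]
[460 236  31  14 297] ((491.3747253417969, -248.1499786376953), (71.73641967773438, 23.78107261657715), 80.30227661132812) [[0.4740000069141388, -0.28200000524520874], [0.4970000088214874, -0.28600001335144043], [0.5090000033378601, -0.2150000035762787], [0.4860000014305115, -0.210999995470047]]
[448 270  18  17 179] ((406.3346862792969, -202.09396362304688), (40.68503952026367, 25.51023292541504), 57.6859016418457) [[0.38499999046325684, -0.21199999749660492], [0.4059999883174896, -0.22599999606609344], [0.42800000309944153, -0.19200000166893005], [0.4059999883174896, -0.17800000309944153]]
```

View pics/c.png

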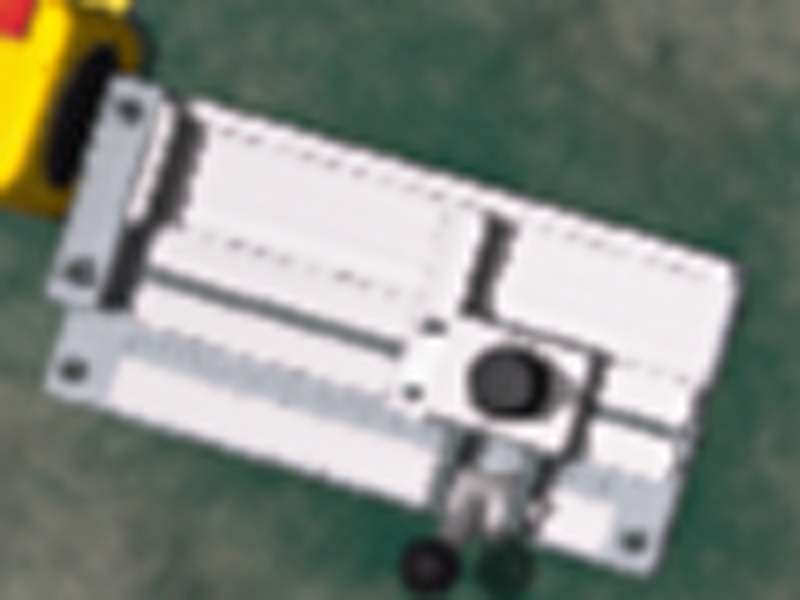

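View pics/d.png

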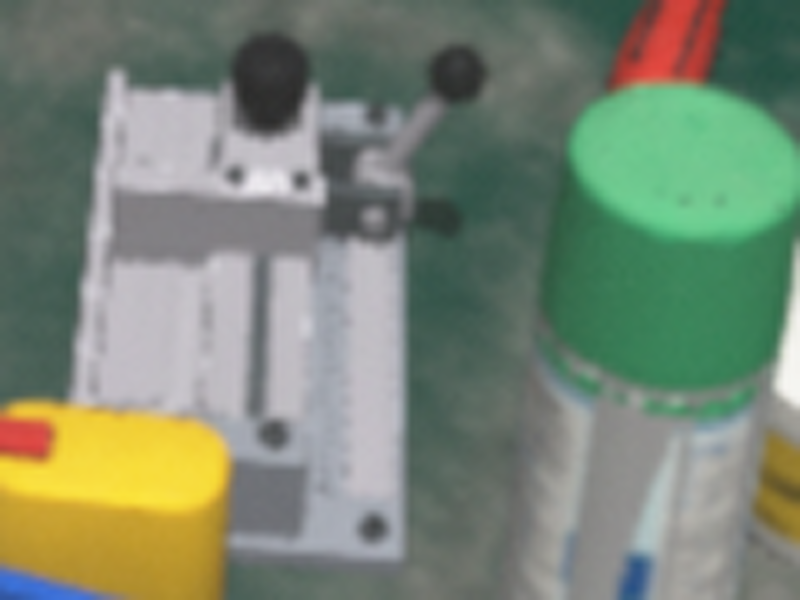

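```bash
cat >> h.py <<'E'
def jw(p,J):  # jig mm -> world m
    c,s=np.cos(J[2]),np.sin(J[2]);p=np.asarray(p,float)/1000
    return np.array([J[0]+c*p[0]-s*p[1],J[1]+s*p[0]+c*p[1],p[2]])
E
python3 - <<'E'
from h import *
from scipy.optimize import least_squares
q0=lambda q:[("top",(-59,97,10),(45,390)),("top",(-59,-97,10),(655,577)),("top",(40,-97,18),(742,262)),
("top",(-14,-71+q,68),(510,380)),("top",(-62.5,-67+q,72),(430,568)),
("side",(-59,97,10),(405,555)),("side",(-14,-71+q,60),(270,82)),("side",(-62.5,-67+q,72),(457,72))]
def res(x,):
    o=[]
    for c,p,u in q0(x[3]*100):
        s,off=(8,(165,195)) if c=="top" else (20/3,(320,300))
        px=(np.array(u)+.5)/s-.5+off
        o.append(proj(c,jw(p,x))[0]-px)
    return np.ravel(o)
f=least_squares(res,[.5,.37,-.3,.1],x_scale=[.1,.1,.3,.3]);print(f.x,np.round(f.fun.reshape(-1,2),2).tolist())
J=f.x
for p in[(17,35,40),(-14,-71+J[3]*100,60)]:
  w=jw(p,J);print(w,np.hypot(*w[:2]))
E
```

```text
[ 0.51988724  0.3797635  -0.31130895  0.24653595] [[-0.61, 0.03], [-0.76, 0.8], [0.48, 1.17], [-1.18, 0.74], [0.31, -3.23], [0.95, -0.22], [1.69, -1.1], [-2.46, -0.98]]
[0.54679078 0.40787399 0.04      ] 0.6821593305288899
[0.49236404 0.33993308 0.06      ] 0.598311663798032
```

```bash
python3 - <<'E'
from h import *
from scipy.optimize import least_squares
def pts(q,a):
  b=(-49-52*np.cos(1.3-a),-67+q,22+52*np.sin(1.3-a))
  return [("top",(-59,97,10),(45,390)),("top",(-59,-97,10),(655,577)),("top",(40,-97,18),(742,262)),
("top",(-14,-71+q,68),(510,380)),("top",b,(430,568)),
("side",(-59,97,10),(405,555)),("side",(-14,-71+q,60),(270,82)),("side",b,(457,72))]
def res(x):
    o=[]
    for c,p,u in pts(x[3]*100,x[4]):
        s,off=(8,(165,195)) if c=="top" else (20/3,(320,300))
        o.append(proj(c,jw(p,x))[0]-((np.array(u)+.5)/s-.5+off))
    return np.ravel(o)
f=least_squares(res,[.5,.37,-.3,.1,.2],x_scale=[.1,.1,.3,.3,.3]);print(f.x,np.round(f.fun.reshape(-1,2),2).tolist())
J=f.x;np.save("J.npy",J)
# overlay predicted anvil / stop face points for the check
print([np.round(((proj("top",jw(p,J))[0]-(165,195)+.5)*8-.5)).tolist() for p in[(-32,97,42),(-32,75,42),(-32,-35+J[3]*100,42),(32,-35+J[3]*100,42),(40,97,18)]])
# reachability
def down(yaw): # tool y along world direction yaw
    y=np.array([np.cos(yaw),np.sin(yaw),0]);z=np.array([0,0,-1.]);return R.from_matrix(np.c_[np.cross(y,z),y,z]).as_rotvec()
for n,p,yaws in[("pick",(.3998,.1762,.0817),[.785+np.pi/2,.785-np.pi/2]),("chan",jw((17,45,91),J),[J[2],J[2]+np.pi]),("knob",jw((-14,-71+J[3]*100,116),J),[J[2]+np.pi/2,J[2]-np.pi/2]),("lever",jw((-97,-67+54,100),J),[J[2]+np.pi/2,J[2]-np.pi/2])]:
    for y in yaws:
        k=r.ik(np.array(p),down(y));print(n,np.round(p,3),None if k is None else np.round(k,2))
E
```

```text
[ 0.52196961  0.37950465 -0.30109099  0.24128332  0.17052187] [[-0.38, -0.37], [-0.29, -0.38], [0.55, -0.13], [-0.73, -0.27], [0.1, -0.56], [0.37, -0.37], [0.47, -1.28], [0.46, 0.11]]
[[37.0, 297.0], [108.0, 318.0], [386.0, 403.0], [451.0, 197.0], [133.0, 73.0]]
pick [0.4   0.176 0.082] [-0.79  0.14  0.29  2.2  -0.05  0.81  1.89]
pick [0.4   0.176 0.082] [-1.    0.15  0.51  2.21 -0.1   0.81 -1.21]
chan [0.552 0.417 0.091] [-0.99  0.6   0.39  1.57 -0.25  1.02 -0.83]
chan [0.552 0.417 0.091] [-0.69  0.57 -0.04  1.55  0.02  1.02  2.11]
knob [0.495 0.339 0.116] [-0.86  0.39  0.23  1.79 -0.1   0.98  0.68]
knob [0.495 0.339 0.116] [-1.15  0.43  0.6   1.8  -0.29  0.99 -2.31]
lever [0.425 0.396 0.1  ] [-0.96  0.37  0.16  1.84 -0.07  0.93  0.5 ]
lever [0.425 0.396 0.1  ] [-1.29  0.42  0.56  1.86 -0.27  0.94 -2.47]
```

```bash
cat >> h.py <<'E'
import os
J=np.load("J.npy") if os.path.exists("J.npy") else None
T=.0697
def down(yaw):
    y=np.array([np.cos(yaw),np.sin(yaw),0]);z=np.array([0,0,-1.]);return R.from_matrix(np.c_[np.cross(y,z),y,z]).as_rotvec()
def tcp(x,y,tip): return jw((x,y,tip+T*1000),J)   # jig mm, tip height mm
def wj(w):
    d=np.asarray(w)[:2]-J[:2];c,s=np.cos(J[2]),np.sin(J[2]);return np.round([1000*(c*d[0]+s*d[1]),1000*(-s*d[0]+c*d[1]),1000*(w[2]-T)],1)
def st(m=""):
    s=get_state();print(m,"t",round(s["time_s"],1),"jig",wj(s["ee_pos"]),"F",np.round(s["force"],1),"open",round(s["opening"],4),"grip",round(s["grip_force"],1))
E
python3 - <<'E'
from h import *
o=down(.785-np.pi/2)
r.set_gripper(.06)
r.move_ptp(np.array([.3998,.1762,.012+T+.08]),o)
r.move_straight(np.array([.3998,.1762,.012+T]),max_force=15);st("down")
r.set_gripper(.0,25);st("grip")
r.move_straight(np.array([.3998,.1762,.012+T+.1]));st("lift")
r.move_ptp(tcp(17,38,75),down(J[2]));st("above")
cv2.imwrite("pics/e.png",cv2.resize(eyes.get_image("top")[180:280,160:320],(800,500)))
E
```

```text
down t 4.3 jig [ -56.1 -230.    12.5] F [-0.1  1.   0.3] open 0.0597 grip 0.0
grip t 5.1 jig [ -56.3 -230.3   12.1] F [-1.2 -0.5  2.9] open 0.0238 grip 25.0
lift t 5.9 jig [ -56.8 -230.8  111.2] F [-0.3 -0.4 -1.4] open 0.0237 grip 25.0
above t 7.0 jig [17.7 36.4 75. ] F [-0.2 -0.7 -1.3] open 0.0237 grip 25.0
```

View pics/e.png

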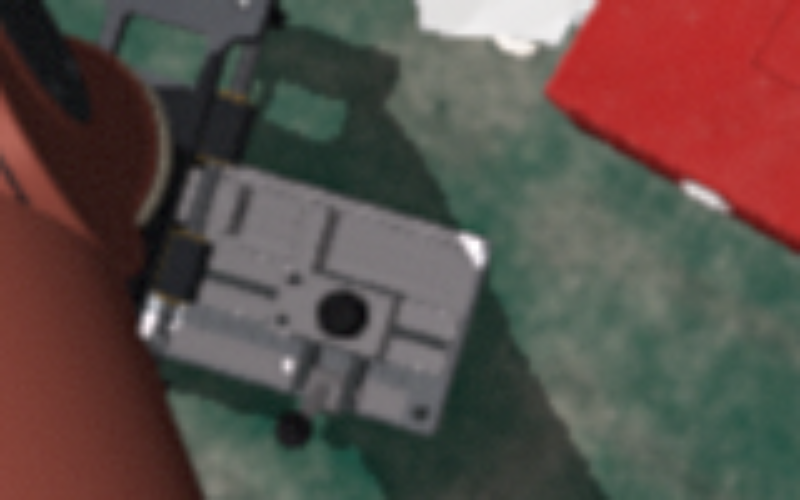

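The held bar shows between the fingers at crop (205,200), in line with the channel. The stop plate is at crop (325,240), well clear of it, so I'll lower.

```bash
python3 - <<'E'
from h import *
o=down(J[2])
r.move_straight(tcp(17,38,34),max_force=12);st("34")
print(r.move_straight(tcp(17,38,19),feed=.03,max_force=6));st("floor")
E
```

```text
34 t 7.4 jig [17.2 37.4 34.4] F [ 0.5 -0.1 -0.6] open 0.0237 grip 25.0
True
floor t 7.9 jig [17.1 38.3 21.8] F [ 1.1 -0.5  2.8] open 0.0238 grip 25.0
```

```bash
python3 - <<'E'
from h import *
print(r.move_straight(tcp(17,52,22.5),feed=.03,max_force=6));st("anvil")
r.set_gripper(.05);st("rel")
p=get_state()["ee_pos"]
r.move_straight(p+[0,0,.09])
cv2.imwrite("pics/x.png",eyes.get_image("top"))
q=J[3]*100
r.move_ptp(tcp(-14,-71+q,75),down(J[2]+np.pi/2));st("knob above")
cv2.imwrite("pics/f.png",cv2.resize(eyes.get_image("side")[260:400,300:450],(643,600),interpolation=cv2.INTER_CUBIC))
E
```

```text
True
anvil t 8.3 jig [17.1 47.3 21.8] F [-1.2 -1.4  5.4] open 0.0241 grip 25.0
rel t 9.0 jig [17.1 46.5 21.5] F [ 0.4 -0.4  0.4] open 0.0499 grip 0.0
knob above t 11.2 jig [-14.  -46.8  74.8] F [ 0.5 -0.1 -0.1] open 0.0499 grip 0.0
```

View pics/f.png

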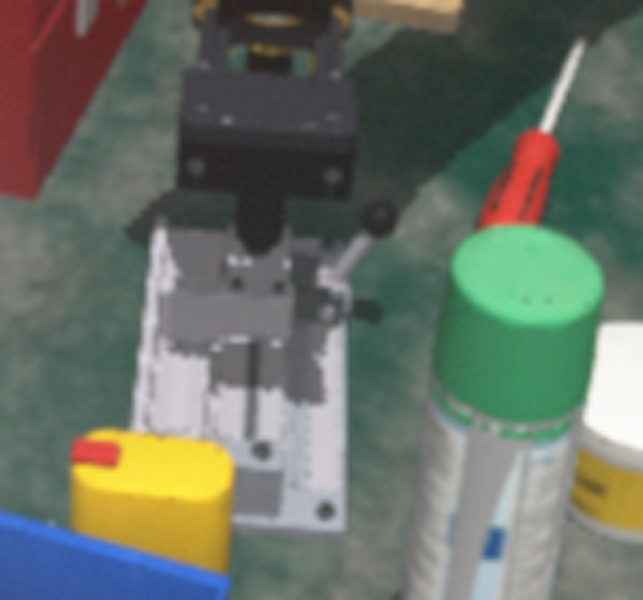

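The side view shows the knob under the gripper at crop (262,245). The bar lies in the channel at about (185,400) with the lever still up, so I can grip the knob and slide.

```bash
python3 - <<'E'
from h import *
q=J[3]*100
r.move_straight(tcp(-14,-71+q,46),max_force=15);st("at")
r.set_gripper(0,20);st("grip")
print(r.move_straight(tcp(-14,-22,46),feed=.06,max_force=20));st("near")
print(r.move_straight(tcp(-14,-10,46),feed=.02,max_force=12));st("contact")
E
```

```text
at t 11.6 jig [-14.2 -47.2  45.5] F [1.3 0.3 0.1] open 0.0496 grip 0.0
grip t 12.1 jig [-13.9 -46.5  46.4] F [0.6 1.5 2.9] open 0.0229 grip 20.0
False
near t 12.7 jig [-14.  -21.4  46.3] F [1.7 2.5 4.5] open 0.023 grip 20.0
True
contact t 13.2 jig [-13.9 -14.8  46.4] F [-1.7 -1.2  6.3] open 0.0233 grip 20.0
```

```bash
python3 - <<'E'
from h import *
print(r.move_straight(tcp(-14,-8,46),feed=.02,max_force=15));st("again")
r.hold(.3);st()
r.set_gripper(.05);st("rel")
p=get_state()["ee_pos"];r.move_straight(p+[0,0,.05])
r.move_ptp(tcp(-44,-120,120),down(J[2]+np.pi/2));st()
im=eyes.get_image("top");cv2.imwrite("pics/g0.png",im)
cv2.imwrite("pics/g.png",cv2.resize(im[195:270,165:265],(800,600),interpolation=cv2.INTER_CUBIC))
cv2.imwrite("pics/s1.png",eyes.get_image("side"))
E
```

```text
True
again t 13.4 jig [-13.8 -14.6  46.3] F [-1.9 -0.8  6.8] open 0.023 grip 20.0
 t 13.7 jig [-13.8 -14.7  46.3] F [-1.  -1.4  5.6] open 0.0227 grip 20.0
rel t 14.5 jig [-14.1 -14.1  46.1] F [-0.1  0.3  0.9] open 0.0497 grip 0.0
 t 15.5 jig [ -44.4 -120.6  119.5] F [-0.1 -0.3  0. ] open 0.05 grip 0.0
```

View pics/g.png

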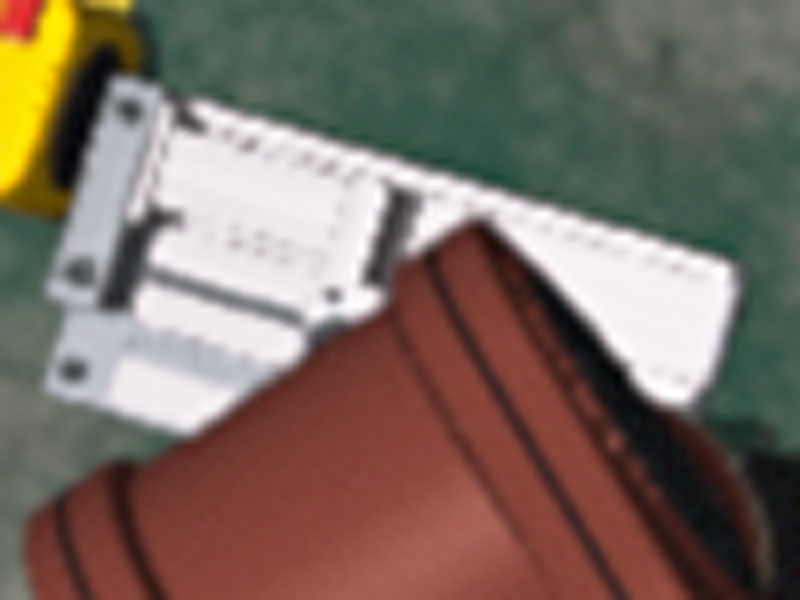

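The top view shows the stop plate moved about 30 mm, to crop (385,235). The bar fills the channel from the anvil at (155,170) to the stop, which matches q≈54. Next is the lever.

```bash
python3 - <<'E'
from h import *
o=down(J[2]+np.pi/2);y=-10.7
r.set_gripper(0,10)
r.move_ptp(tcp(-44,y,100),o)
print(r.move_straight(tcp(-44,y,56),max_force=10));st("beside")
print(r.move_straight(tcp(-82,y,56),feed=.08,max_force=25));st("pushed")
r.move_straight(tcp(-82,y,80));r.move_straight(tcp(-98,y,80))
print(r.move_straight(tcp(-98,y,28.5),feed=.06,max_force=25));st("down")
r.hold(.3)
E
```

```text
False
beside t 17.6 jig [-43.5 -11.4  56.4] F [ 0.4  0.9 -0.3] open 0.0004 grip 0.0
False
pushed t 18.2 jig [-82.6 -10.4  56.3] F [-0.2 -0.1  0.8] open 0.0004 grip 0.0
True
down t 19.6 jig [-98.4 -10.7  30.3] F [-4.6 -4.3 14.4] open 0.0005 grip 7.5
```

```bash
python3 - <<'E'
from h import *
p=get_state()["ee_pos"];r.move_straight(p+[0,0,.09]);r.set_gripper(.05)
r.move_ptp(tcp(17,47,100),down(J[2]));st()
cv2.imwrite("pics/i.png",cv2.resize(eyes.get_image("side")[260:400,300:450],(643,600),interpolation=cv2.INTER_CUBIC))
E
```

```text
t 22.9 jig [16.6 47.  99.9] F [ 1.1 -0.6 -0.2] open 0.0497 grip 0.0
```

View pics/i.png

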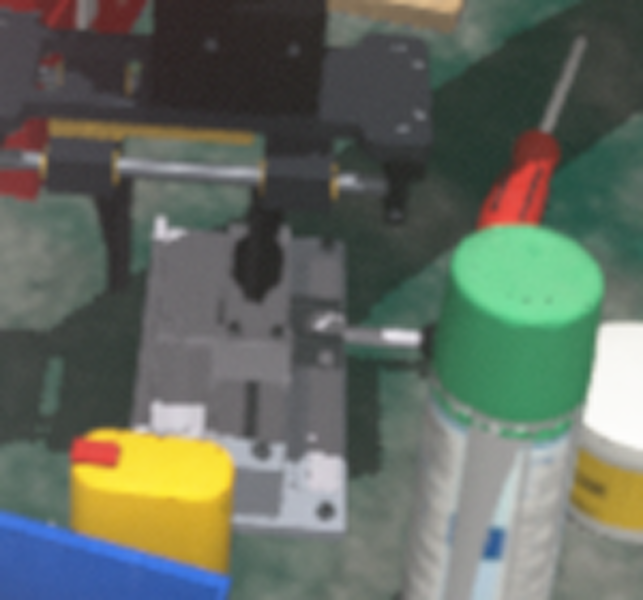

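The side view shows the lever lying flat, with its ball at crop (428,340), and the bar still between stop and anvil. I'll take the bar out now.

```bash
python3 - <<'E'
from h import *
print(r.move_straight(tcp(17,47,22.5),max_force=12));st("at")
r.set_gripper(0,30);st("grip")
p=get_state()["ee_pos"]
print(r.move_straight(p+[0,0,.012],feed=.03));st("lift1")
r.move_straight(p+[0,0,.09]);st("lift")
o=down(.785-np.pi/2)
r.move_ptp(np.array([.3998,.1762,.012+T+.06]),o)
r.move_straight(np.array([.3998,.1762,.012+T+.006]))
print(r.move_straight(np.array([.3998,.1762,.012+T-.003]),feed=.03,max_force=6));st("bench")
r.set_gripper(.05);p=get_state()["ee_pos"];r.move_straight(p+[0,0,.12])
r.move_j([-1.332,.333,.04,1.465,-.013,1.343,-.059]);st("home")
im=eyes.get_image("top")
cv2.imwrite("pics/k.png",cv2.resize(im[140:340,130:510],(798,420),interpolation=cv2.INTER_CUBIC))
cv2.imwrite("pics/k0.png",im);cv2.imwrite("pics/ks.png",eyes.get_image("side"))
E
```

```text
False
at t 23.7 jig [17.4 47.3 23.3] F [-0.3 -0.1  0.4] open 0.05 grip 0.0
grip t 24.2 jig [17.1 47.1 22.8] F [-0.6 -1.2  2.9] open 0.0235 grip 30.0
False
lift1 t 24.8 jig [17.3 47.1 35.2] F [1.1 0.1 1.3] open 0.0238 grip 30.0
lift t 25.5 jig [ 16.7  46.7 111.9] F [ 0.9 -0.3 -0.8] open 0.0238 grip 30.0
True
bench t 27.4 jig [ -55.7 -229.5   12. ] F [0.3 0.1 0.9] open 0.0238 grip 30.0
home t 30.9 jig [-360.4  132.2  222.7] F [0.1 0.1 1.1] open 0.0502 grip 0.0
```

View pics/k.png

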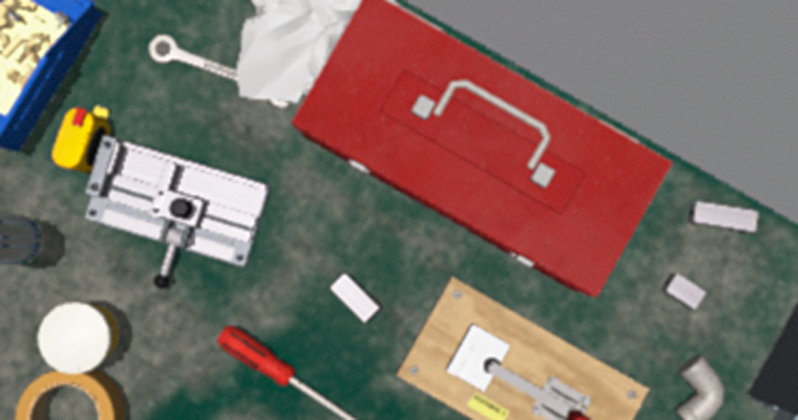

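The bar is back flat on the bench at crop (355,298). The lever is down at (163,282), the stop is set at (180,208), and nothing else has moved.

```bash
python3 -c "
from workcell import workorder
print(workorder.hand_in())"
```

```text
the job is handed in; nothing more can be done
None
```

I set the stop to the 56 mm spacer, locked the lever flat, laid the spacer back on the bench and handed the job in at about 31 s; the hand-in returned no verdict, so I can't confirm it passed.

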